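Read the tag of the green pantry bin with the reader wand and perch the wand

TASK

Do the stock check of the green-lidded bin: pick up the yellow reader wand, press its sprung steel nose squarely and gently on the brass touch tag of the green bin's sloping front and hold it steady for a second and a half. Then lay the wand on its narrow sloping perch, nose downhill and its front close to the brass stop (within 12 mm), and let go. Leave the blue bin, mug, bowl and jar alone.

Things in the scene. Friction and masses are not known exactly. Their poses are not given: they have to be found in the camera images.
- wand: yellow box-shaped reader wand, loose, about 0.2 kg, body 120 long (its x) x 30 wide (y) x 34 high (z), plus a steel nose of 14 mm diameter that sticks out 26 mm from the middle of its front (+x) end. Origin: centre of the underside of the box; +x points to the nose, z up. It starts lying flat on the counter, nose towards the robot.
- nose_tip (a point): tip of the wand's steel nose, on the axis 17 mm above the wand's underside, 86 mm ahead of the wand's origin when not pressed; it moves with the nose.
- nose (a joint): how far the sprung nose is pushed into the wand, m: 0 free, 0.009 fully in; about 1.4 N to start moving and 0.7 N more per mm.
- green_bin: fixed white storage bin with green lid and stripe, 150 x 150 mm, 164 mm high, with a 26 mm brass lid knob rising to 186 mm. Origin: centre of the underside; +x points out of its front, whose sloping panel faces outwards and 35 degrees upwards.
- green_tag: tag of the green bin. Origin: centre of the sloping panel, 100 mm above the counter, 40 mm ahead of the bin origin; +x is the outward normal (35 degrees above level), y level. A brass button, 32 mm diameter, is centred on this x axis; its face stands 6 to 18 mm out from the origin along x, different each time and not reported: find it by touch. It does not yield to gentle pressing.
- blue_bin: the same kind of bin with a blue lid and its own tag; not to be touched. Origin and axes as the green bin.
- perch: fixed wooden stand of the perch, foot 130 x 90 x 10 mm with a brass post of 20 mm diameter; origin: centre of the underside; its +x points downhill.
- perch_top: sloping rest of the perch: dark bar 120 mm long, 24 mm wide, tilted 25 degrees. Origin: middle of its upper face, 100 mm above the counter; +x points downhill along the bar, z normal to the face. At the downhill end (x = 61 mm) a brass stop rises 8 mm above the face; the wand lies right with its origin at this origin (or up to 12 mm uphill) and axes parallel.
- mug: blue mug, radius 38, height 85 mm, handle at its +y; origin under its centre; bystander.
- bowl: black bowl, radius 60, height 50 mm; origin under its centre; bystander.
- jar: amber jar with brass cap, radius 24, height 85 mm; origin under its centre; bystander.

How it is judged:
On the way, in this order (a step that is already met when the one before it is completed fails the run):
1. the wand is held between the fingers, its underside at least 50 mm above the counter (height (world z) of wand above 0.05 m and contact force between wand and the fingers above 1 N), for 0.2 s.
2. for 1.5 s on end the held nose is on the green tag, pushed in 2 to 6 mm, tip within 8 mm of the tag's axis, wand within 10 degrees of its normal and still (under 20 mm/s, 0.2 rad/s) (contact force between wand and green_bin above 0.5 N and contact force between wand and the fingers above 1 N and value of joint nose between 0.002 and 0.006 m and x of nose_tip in the frame of green_tag between 0.003 and 0.022 m and y of nose_tip in the frame of green_tag between -0.008 and 0.008 m and z of nose_tip in the frame of green_tag between -0.008 and 0.008 m and angle between the x axis of wand and the x axis of green_tag, either way round below 0.1745 rad and linear speed of wand below 0.02 m/s and angular speed of wand below 0.2 rad/s), for 1.5 s.
At the end, for the whole second after the job is handed in: the wand lies released and at rest flat on the perch bar, nose downhill, front end within 12 mm of the stop, middle within 8 mm of the bar's centre line, long axis within 8 degrees of the bar's; robot touching nothing (x of wand in the frame of perch_top between -0.012 and 0.004 m and y of wand in the frame of perch_top between -0.008 and 0.008 m and z of wand in the frame of perch_top between -0.003 and 0.003 m and angle between the x axis of wand and the x axis of perch_top, either way round below 0.14 rad and angle between the z axis of wand and the z axis of perch_top, either way round below 0.1 rad and x of nose_tip in the frame of perch_top above 0.05 m and contact force between wand and perch above 0.4 N and contact force between wand and the fingers below 0.05 N and linear speed of wand below 0.01 m/s).
It fails at once if the green bin is pressed or struck by the wand with more than 20 N (contact force between wand and green_bin above 20 N).
It fails at once if the blue bin is touched by wand or robot (over 1 N) (contact force between any of wand, the arm, the fingers and blue_bin above 1 N).
It fails at once if the mug, bowl or jar is moved by more than 15 mm (distance of any of mug, bowl, jar from where it was at the start of the episode above 0.015 m).
It fails at once if the wand is dropped: out of the fingers it moves faster than 0.35 m/s (a fall of some 6 mm) (contact force between wand and the fingers below 0.05 N and linear speed of wand above 0.35 m/s).
It also fails if it takes over 72 s, if anything falls off the work surface, if the arm or the gripper's body presses on something with over 40 N, if the wrist force passes 120 N, or if a joint passes its speed limit or range.

ROBOT

A 7-joint arm with a two-finger parallel gripper is mounted at the origin on the work surface. World frame = base frame: x ahead of the robot, y to its left, z up, the work surface at z = 0. Lengths are in m, angles in rad, forces in N, time in s.
With the tool pointing down it reaches from about 0.425 to 0.925 m from the base axis. Payload 6.8 kg.
Tool frame: the origin (TCP) lies between the finger pads; the fingertips stand r.tcp_to_tips ahead of it and the grasp point (between the pads) is the TCP (r.tcp_to_tips is the distance from the TCP to the fingertips, in m); z points along the fingers, y is the line along which they close (so a half turn about z gives the same grasp; the last joint's range is limited). The gripper opens to 85 mm and grips with 20 to 120 N. Pads are 22 mm wide; open, the fingers measure 114 mm over their backs; the gripper's body (76 mm by 85 mm) begins 54 mm behind the grasp point. The pads swing forward as they close: fully open they stand 13 mm farther back than shut.
Start: joints at [-0.108, 0.477, 0.022, 1.555, -0.011, 1.109, -0.083], TCP at [0.675, 0, 0.25] pointing down, gripper open.
Joint ranges: [-2.96, 2.96], [-0.34, 2.1], [-1.41, 1.46], [0.24, 2.44], [-1.37, 4.51], [0.17, 1.92], [-2.96, 2.96]. Speed limits (rad/s): [2.39, 2.39, 3.14, 3.14, 3.14, 3.14, 3.14].

INTERFACE

Orientations are given as a rotation vector (axis times angle).
In Python, from bench import r gives the robot as it stands.
- The arm moves only by the tool servo_tool, never from a script. Its argument "commands" is a list of rows, each a list of 2 entries, a list of its own where there are three numbers: the shift along the tool's x, y, z normalised to -1 to 1, where 1 is 250 mm, then the turn, a rotation vector about the tool's x, y, z normalised to -1 to 1, where 1 is 90 degrees. In form: [[[dx, dy, dz], [ax, ay, az]], ...]. A call has 1 to 20 rows; each row is the pose to reach, as a shift and turn from the pose commanded when the call began, along the tool's axes at that moment; what a row does not reach only later rows make up. A row lasts 1/10 s, in which the tool goes at most 50 mm and 8.59 degrees, less where a joint would pass 70% of its speed; a pose out of reach is approached as far as the arm can. A call with a number of a shift or a turn outside -1 to 1 is refused whole. A call with a gripper value outside its range is refused whole. "claw" is the closure, from 0 (fully open) to 1 (shut), set as the call begins (left out, the last holds). The fingers move at their own pace and stop on an object; "squeeze" is the grip in N (left out, the last holds). Time passes only in rows, so rows that repeat a pose let the fingers close. It gives the time, the measured TCP pose, the force, the opening and the grip force at its end, in the units of the state.
- r.get_obs(): the state, without advancing time (a new reading comes with each control period).
- r.grab_frame(name): name is "scene" or "side" or "wrist"; returns (picture, depth): 420x560x3 uint8, red, green, blue; 420x560 float32, m along the optical axis (not along the pixel's ray), 0 where there is no reading.
- r.camera_model(name): a dict with "fx", "fy", "cx", "cy" (pixels), "k1" (the pictures are not rectified: a ray, as slopes to the right and down, at radius r is drawn at 1 + k1 r^2 times it, then the intrinsics apply), "extrinsics" (4x4, takes a point from camera to world coordinates); the wrist camera has in their place "hand_eye" (4x4, takes a point from camera to tool coordinates, whose origin is the TCP and whose axes are the flange's). Camera axes: x right, y down, z forward; pixel columns grow to the right and rows downward; lengths in m; the calibration is good to about 2 mm. A picture is of the moment at which its call begins: read the wrist's pose just before it. camera_model takes no time and is no camera call.
- r.hand_in(): hands the job in; it is judged then, once.
Trained networks look in the newest picture that a camera, given by its name, has taken for a name from the list of things; names that differ only in an ending like _2 or _b are one class to them, and where a whole thing is asked for, a point or a joint stands for the part that bears it (a point fixed in the world has none). Each returns a list of dicts, best first, with "confidence" (0 to 1); they miss things now and then, are a little off and sometimes report something else, mostly with a low value. They report only what shows in the picture. A call takes as long as a camera call.
- r.boxes_of(camera, target): "uv" ([column, row] in pixels, amid what is visible of it).
- r.mark_of(camera, target): "uv" ([column, row] in pixels: a listed point, or the origin of a listed thing).
The state is a dict: "clock": time; "joints": joint angles; "qvel": joint speeds; "tau": joint torques, N m; "tcp_pos": TCP position; "orientation": TCP orientation; "contact_force": force on the tool from outside, world axes, zero at the start; "moment": the same for the moment, N m; "grip_width": finger opening in m; "gripper_force": force on a finger pad.
Only numpy, scipy, OpenCV 4.12 (cv2) and the standard library are available. Lean on these libraries where they do the work, as an engineer would, in place of code of your own. Each camera call takes 0.05 s, during which the arm holds its last target. There are 200 camera calls.

## Working session

There is one attempt and no reset: what is moved stays moved. The work goes in short steps, Python scripts to look and compute and a tool call to move; the robot and the scene stay as the last step left them, time stands still between calls to the robot, and variables do not carry over. Pictures are saved under pics/ and viewed, at most 10 in all, crops included, and the job is handed in when it is done.

Besides the shell and the picture viewer there is one more tool, called after "Request:" as a command line: name --argument value ..., lists and objects as JSON in quotes. servo_tool: Moves the arm, as the interface text tells. Scaled input: -1 to 1 covers 250 mm each way for a shift and 90 degrees each way for a turn. Its arguments: {"type":"object","properties":{"commands":{"type":"array"},"claw":{"type":"number"},"squeeze":{"type":"number"}},"required":["commands"]}

```bash
mkdir -p pics; ls
cat > h.py <<'E'
import numpy as np, cv2
from bench import r
from scipy.spatial.transform import Rotation as R
def ext(c,o=None):
    m=r.camera_model(c)
    if 'extrinsics' in m: return np.array(m['extrinsics']),m
    o=o or r.get_obs(); T=np.eye(4); T[:3,:3]=R.from_rotvec(o['orientation']).as_matrix(); T[:3,3]=o['tcp_pos']
    return T@np.array(m['hand_eye']),m
def slopes(m,uv):
    d=(np.atleast_2d(uv)-[m['cx'],m['cy']])/[m['fx'],m['fy']]; s=d.copy()
    for _ in range(20): s=d/(1+m['k1']*(s**2).sum(1,keepdims=True))
    return s
def cloud(c,d,T,m):
    v,u=np.mgrid[:420,:560]; s=slopes(m,np.c_[u.ravel(),v.ravel()].astype(float))
    P=np.c_[s,np.ones(len(s))]*d.reshape(-1,1)
    return (P@T[:3,:3].T+T[:3,3]).reshape(420,560,3)
def grab(c,name=None):
    o=r.get_obs(); T,m=ext(c,o); p,d=r.grab_frame(c)
    if name: cv2.imwrite('pics/'+name,p[:,:,::-1])
    X=cloud(c,d,T,m); X[d==0]=np.nan
    return p,d,X
E
python3 - <<'E'
from h import *
for c in ['scene','side']:
    p,d,X=grab(c,c+'0.png'); np.savez(c+'0.npz',p=p,X=X)
    T,m=ext(c); print(c,T.round(3).tolist())
    for t in ['wand','nose_tip','green_bin','green_tag','blue_bin','perch','perch_top','mug','bowl','jar']:
        for q in r.mark_of(c,t)[:2]:
            u,v=np.array(q['uv']); ui,vi=int(np.clip(round(u),0,559)),int(np.clip(round(v),0,419))
            print(t,round(q['confidence'],2),(round(u),round(v)),X[vi,ui].round(3))
print(r.get_obs(), r.tcp_to_tips)
E
```

```text
pics
scene [[0.497, 0.642, -0.584, 1.129], [0.868, -0.357, 0.346, -0.323], [0.014, -0.678, -0.735, 0.771], [0.0, 0.0, 0.0, 1.0]]
wand 0.58 (235, 248) [ 0.594 -0.133  0.033]
wand 0.32 (346, 253) [0.744 0.079 0.051]
nose_tip 0.4 (225, 219) [ 0.488 -0.113  0.021]
green_bin 0.92 (283, 186) [0.492 0.056 0.063]
green_tag 0.68 (284, 170) [0.485 0.062 0.111]
blue_bin 0.7 (346, 162) [0.495 0.258 0.066]
perch 0.83 (141, 274) [ 0.551 -0.349  0.025]
perch_top 0.75 (134, 251) [ 0.55  -0.342  0.106]
mug 0.71 (350, 253) [0.75  0.085 0.054]
bowl 0.92 (430, 227) [0.759 0.347 0.004]
jar 0.71 (314, 268) [ 0.735 -0.002  0.036]
jar 0.59 (431, 226) [0.758 0.352 0.004]
side [[-0.883, 0.265, -0.388, 0.955], [0.47, 0.507, -0.723, 0.67], [0.005, -0.821, -0.571, 0.605], [0.0, 0.0, 0.0, 1.0]]
wand 0.9 (268, 197) [ 0.577 -0.112  0.009]
nose_tip 0.73 (344, 190) [0.48  0.086 0.118]
nose_tip 0.61 (303, 187) [ 0.46  -0.125 -0.001]
green_bin 0.67 (353, 224) [0.495 0.149 0.069]
green_tag 0.82 (344, 193) [0.483 0.091 0.114]
blue_bin 0.56 (414, 284) [0.509 0.356 0.078]
perch 0.73 (301, 188) [ 0.47  -0.119  0.002]
perch 
[... 306 characters left out ...]
oints': array([-0.10808536,  0.47700095,  0.02240809,  1.55538368, -0.01148076,
        1.10928411, -0.08309946]), 'qvel': array([-0.00010108, -0.00041218, -0.00026457, -0.00077083,  0.00170787,
        0.00029619, -0.00013731]), 'tau': array([ 1.67616585e-03, -5.96339715e+01,  1.60762019e+00, -2.81547260e+01,
        1.26141889e-02,  1.46951723e-03, -1.16691446e-06]), 'tcp_pos': array([ 6.75030025e-01, -1.24767144e-05,  2.50314333e-01]), 'orientation': array([2.22145083e+00, 2.22137606e+00, 5.56002378e-05]), 'contact_force': array([-1.03680611,  0.36888223,  0.55290257]), 'moment': array([ 0.02075429, -0.00513936, -0.0105227 ]), 'gripper_force': 0.0, 'grip_width': 0.08512382326495278} 0.019
```

View pics/scene0.png

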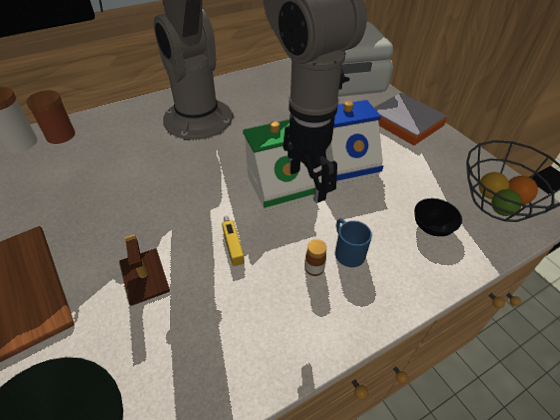

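View pics/side0.png

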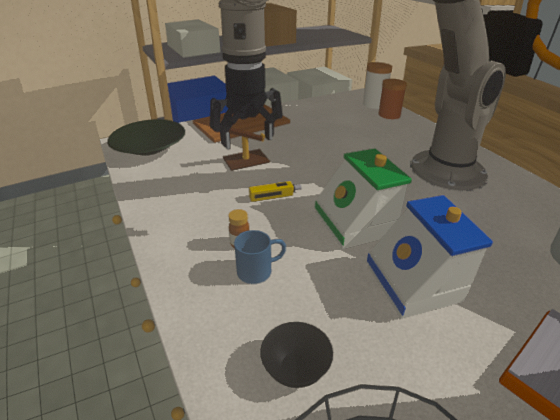

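Scene view: the wand is at (233,243) with its nose towards the robot. The green bin's tag is at (287,169) and faces away from the robot; the perch is at (138,260), and the mug (352,243) and jar (316,257) are off to the right. Next I'll measure from the point clouds.

```bash
cat > meas.py <<'E'
from h import *
def blob(X,mask):
    P=X[mask]; P=P[~np.isnan(P).any(1)]; return P
def yaw(P):
    c=np.median(P[:,:2],0); w,V=np.linalg.eigh(np.cov((P[:,:2]-c).T)); a=np.degrees(np.arctan2(V[1,1],V[0,1])); return c,a
def plane(P):
    k=np.ones(len(P),bool)
    for _ in range(8):
        c=P[k].mean(0); n=np.linalg.svd(P[k]-c,full_matrices=False)[2][2]; k=abs((P-c)@n)<.003
    n=n*np.sign(n[2]); return c,n,k.sum()
def near(X,c,rad): return np.linalg.norm(X-c,axis=-1)<rad
def rep(p,X,what):
    hsv=cv2.cvtColor(p,cv2.COLOR_RGB2HSV).astype(int); H,S,V=hsv[...,0],hsv[...,1],hsv[...,2]
    if 'wand' in what:
        m=near(X,[.58,-.125,.02],.12)&(S>120)&(H>18)&(H<34)
        P=blob(X,m&(X[...,2]>.029)&(X[...,2]<.04)); 
        if len(P)>20:
            (c,s,a)=cv2.minAreaRect(P[:,:2].astype(np.float32)); print('wand',len(P),np.round(c,4),np.round(s,4),round(a,1),'yaw',yaw(P)[1].round(1),'ztop',np.median(P[:,2]).round(4))
    if 'bin' in what:
        m=near(X,[.49,.077,.1],.05)
        P=blob(X,m)
        if len(P)>50:
            c,n,k=plane(P); print('panel n',n.round(3),'el',np.degrees(np.arcsin(n[2])).round(1),'az',np.degrees(np.arctan2(n[1],n[0])).round(1),k,len(P))
            G=m&(H>50)&(H<85)&(S>90)&(abs((X-c)@n)<.006); g=blob(X,G); print('ring box',g.min(0).round(4),g.max(0).round(4),len(g),'ctr',((g.min(0)+g.max(0))/2).round(4))
            B=near(X,(g.min(0)+g.max(0))/2,.022)&(H>8)&(H<26)&(S>100); b=blob(X,B); print('brass',np.median(b,0).round(4) if len(b) else 0,len(b),'standing',((np.median(b,0)-c)@n).round(4) if len(b) else 0)
    if 'perch' in what:
        m=near(X,[.53,-.34,.1],.1)&(X[...,2]>.065)&(X[...,2]<.15); P=blob(X,m)
        if len(P)>30:
            c,n,k=plane(P); q=P[abs((P-c)@n)<.003]; (cc,s,a)=cv2.minAreaRect(q[:,:2].astype(np.float32))
            print('bar c',c.round(4),'n',n.round(3),'tilt',np.degrees(np.arccos(n[2])).round(1),'down az',np.degrees(np.arctan2(n[1],n[0])).round(1),k,len(P),'rect',np.round(cc,4),np.round(s,4),round(a,1),'yaw',yaw(q)[1].round(1),'z',P[:,2].min().round(3),P[:,2].max().round(3))
            print('height normal at 0.1 line:', (c[:2]-n[:2]*((.1-c[2])*n[2]/(n[:2]@n[:2]))).round(4))
if __name__=='__main__':
    for c in ['scene','side']:
        z=np.load(c+'0.npz'); print(c); rep(z['p'],z['X'],'wand bin perch')
E
python3 meas.py
```

```text
scene
wand 418 [ 0.5635 -0.127 ] [0.028  0.1216] 77.9 yaw 168.4 ztop 0.0344
panel n [ 0.828 -0.111  0.549] el 33.3 az -7.6 634 773
ring box [0.4519 0.0438 0.0729] [0.4931 0.1014 0.1287] 264 ctr [0.4725 0.0726 0.1008]
brass [0.4844 0.0687 0.1111] 57 standing 0.0165
bar c [ 0.5453 -0.3455  0.1022] n [-0.412  0.026  0.911] tilt 24.4 down az 176.4 321 414 rect [ 0.5406 -0.3452] [0.0243 0.1171] 85.8 yaw 176.0 z 0.068 0.127
height normal at 0.1 line: [ 0.5405 -0.3452]
side
wand 269 [ 0.5641 -0.1226] [0.0308 0.1158] 77.4 yaw 167.4 ztop 0.0339
panel n [ 0.821 -0.104  0.562] el 34.2 az -7.2 743 888
ring box [0.4541 0.0493 0.0765] [0.4928 0.111  0.129 ] 286 ctr [0.4734 0.0802 0.1028]
brass [0.4853 0.0797 0.1109] 99 standing 0.0154
bar c [ 0.5381 -0.3324  0.0915] n [-0.01   0.991  0.136] tilt 82.2 down az 90.6 129 256 rect [ 0.5381 -0.3322] [0.0083 0.1153] 88.1 yaw 177.3 z 0.065 0.119
height normal at 0.1 line: [ 0.5382 -0.3335]
```

```bash
cat > go.py <<'E'
from h import *
def tool(az,pitch):
    "tool orientation with x = wand x (heading az deg, nose dipped by pitch), z = -wand z"
    a,p=np.radians([az,pitch]); x=np.array([np.cos(a)*np.cos(p),np.sin(a)*np.cos(p),-np.sin(p)])
    y=np.array([np.sin(a),-np.cos(a),0]); return np.c_[x,y,np.cross(x,y)]
def row(p,Rt,p0,R0):
    s=R0.T@(np.array(p)-p0)/.25; t=R.from_matrix(R0.T@Rt).as_rotvec()/(np.pi/2)
    print('row',s.round(4).tolist(),t.round(4).tolist(),'dist',np.linalg.norm(s*.25).round(3),'deg',np.linalg.norm(t*90).round(1))
def cur():
    o=r.get_obs(); return np.array(o['tcp_pos']),R.from_rotvec(o['orientation']).as_matrix(),o
E
python3 - <<'E'
from go import *
print(np.array(r.camera_model('wrist')['hand_eye']).round(3), {k:v for k,v in r.camera_model('wrist').items() if k!='hand_eye'})
p,R0,o=cur()
row([.60,-.125,.25],tool(168,0),p,R0)
row([.60,.075,.27],tool(172.6,35),p,R0)
E
```

```text
[[-0.    -0.946 -0.324  0.084]
 [ 1.    -0.001  0.001  0.001]
 [-0.001 -0.324  0.946 -0.124]
 [ 0.     0.     0.     1.   ]] {'fx': 332.4956926440139, 'fy': 332.4956926440139, 'cx': 273.6951707383437, 'cy': 205.59909300605335, 'k1': -0.06786144644246653}
row [-0.5, -0.3001, 0.0012] [0.0, 0.0, -0.8667] dist 0.146 deg 78.0
row [0.3, -0.3001, -0.0788] [-0.2796, -0.3183, -0.887] dist 0.108 deg 88.5
```

```bash
cat >> go.py <<'E'
Z180=np.diag([-1.,-1,1])
def ftool(az,pitch): return tool(az,pitch)@Z180   # tool x = wand tail; camera on tail side
E
python3 - <<'E'
from go import *
p,R0,o=cur()
row([.55,.075,.28],ftool(172,0),p,R0)
E
```

```text
row [0.3, -0.5001, -0.1188] [0.0, -0.0, 1.0889] dist 0.149 deg 98.0
```

Request:
servo_tool --commands '[[[0.3,-0.5,-0.12],[0,0,0.98]],[[0.3,-0.5,-0.12],[0,0,0.98]],[[0.3,-0.5,-0.12],[0,0,0.98]],[[0.3,-0.5,-0.12],[0,0,0.98]],[[0.3,-0.5,-0.12],[0,0,0.98]],[[0.3,-0.5,-0.12],[0,0,0.98]],[[0.3,-0.5,-0.12],[0,0,0.98]],[[0.3,-0.5,-0.12],[0,0,0.98]],[[0.3,-0.5,-0.12],[0,0,0.98]],[[0.3,-0.5,-0.12],[0,0,0.98]],[[0.3,-0.5,-0.12],[0,0,0.98]],[[0.3,-0.5,-0.12],[0,0,0.98]],[[0.3,-0.5,-0.12],[0,0,0.98]],[[0.3,-0.5,-0.12],[0,0,0.98]]]'

```text
clock: 2.5
tcp_pos: [0.55, 0.075, 0.2804]
orientation: [-3.141, -0.051, -0.0]
contact_force: [-0.8, 0.5, -0.4]
grip_width: 0.0856
gripper_force: 0.0
```

Run:
```python
from go import *; from meas import rep
print(cur()[2]['clock'],cur()[0],cur()[2]['joints'].round(2))
p,d,X=grab('wrist','w1.png'); np.savez('w1.npz',p=p,X=X); rep(p,X,'bin wand')
for q in r.mark_of('wrist','green_tag'): print(q)
p0,R0,o=cur(); row([.60,-.125,.2],ftool(168,0),p0,R0)
```

```text
2.5 [0.5500035  0.0750364  0.28037816] [-0.44  0.25  0.23  1.82 -0.07  1.07 -1.72]
wand 2330 [ 0.5624 -0.1247] [0.0298 0.1196] 77.3 yaw 167.1 ztop 0.034
panel n [ 0.82  -0.108  0.562] el 34.2 az -7.5 5035 5801
ring box [0.4525 0.0443 0.0729] [0.4924 0.1096 0.1301] 2224 ctr [0.4725 0.0769 0.1015]
brass [0.4848 0.0755 0.1111] 681 standing 0.0163
{'uv': [266.9, 258.2], 'confidence': 0.6}
row [0.1744, 0.8059, 0.3211] [-0.0, 0.0, 0.1537] dist 0.221 deg 13.8
```

View pics/w1.png

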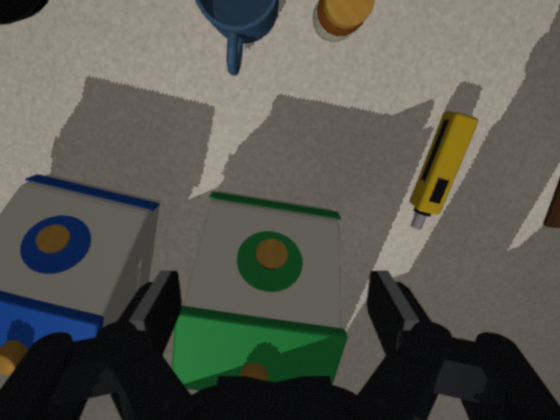

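The wrist view shows the tag centre at (271,257), the wand at (445,165) and the brass face about 16 mm out from the panel. The numbers agree with the other views, so I'm going to the wand.

Run:
```python
from go import *
p0,R0,o=cur(); row([.5625,-.1247,.12],ftool(167.2,0),p0,R0);row([.5625,-.1247,.021],ftool(167.2,0),p0,R0)
```

```text
row [0.0245, 0.7999, 0.6412] [-0.0, 0.0, 0.1625] dist 0.256 deg 14.6
row [0.0246, 0.8, 1.0372] [-0.0, 0.0, 0.1625] dist 0.328 deg 14.6
```

Request:
servo_tool --commands '[[[0.025,0.8,0],[0,0,0.1625]],[[0.025,0.8,0],[0,0,0.1625]],[[0.025,0.8,0],[0,0,0.1625]],[[0.025,0.8,0],[0,0,0.1625]],[[0.025,0.8,0.2],[0,0,0.1625]],[[0.025,0.8,0.4],[0,0,0.1625]],[[0.025,0.8,0.5],[0,0,0.1625]],[[0.025,0.8,0.5],[0,0,0.1625]],[[0.025,0.8,0.5],[0,0,0.1625]],[[0.025,0.8,0.5],[0,0,0.1625]]]'

```text
clock: 3.6
tcp_pos: [0.564, -0.125, 0.1574]
orientation: [-3.122, 0.351, -0.006]
contact_force: [0.6, -0.6, 0.9]
grip_width: 0.0851
gripper_force: 0.0
```

Run:
```python
from go import *; from meas import rep
p,d,X=grab('wrist'); rep(p,X,'wand perch'); print(cur()[0])
p0,R0,o=cur(); row([.5625,-.1247,.021],ftool(167.2,0),p0,R0)
```

```text
wand 4750 [ 0.5632 -0.1263] [0.0293 0.1192] 77.6 yaw 167.6 ztop 0.034
bar c [ 0.4906 -0.3289  0.0675] n [-0.037 -0.978  0.203] tilt 78.3 down az -92.2 71 71 rect [ 0.4916 -0.3292] [0.0028 0.016 ] 83.9 yaw 176.7 z 0.065 0.071
height normal at 0.1 line: [ 0.4909 -0.3221]
[ 0.5640188  -0.12496099  0.15742482]
row [-0.0082, 0.0006, 0.5457] [-0.0004, -0.0024, -0.0002] dist 0.136 deg 0.2
```

Request:
servo_tool --commands '[[[-0.004,0.005,0.15],[0,0,0]],[[-0.004,0.005,0.3],[0,0,0]],[[-0.004,0.005,0.4],[0,0,0]],[[-0.004,0.005,0.48],[0,0,0]],[[-0.004,0.005,0.53],[0,0,0]],[[-0.004,0.005,0.546],[0,0,0]],[[-0.004,0.005,0.546],[0,0,0]],[[-0.004,0.005,0.546],[0,0,0]]]' --claw 0

```text
clock: 4.45
tcp_pos: [0.5623, -0.1259, 0.02]
orientation: [-3.122, 0.351, -0.003]
contact_force: [0.5, -0.9, 0.5]
grip_width: 0.0854
gripper_force: 0.0
```

Request:
servo_tool --commands '[[[0,0,0],[0,0,0]],[[0,0,0],[0,0,0]],[[0,0,0],[0,0,0]],[[0,0,0],[0,0,0]],[[0,0,0],[0,0,0]],[[0,0,0],[0,0,0]],[[0,0,0],[0,0,0]],[[0,0,0],[0,0,0]],[[0,0,0],[0,0,0]],[[0,0,0],[0,0,0]]]' --claw 1 --squeeze 40

```text
clock: 5.45
tcp_pos: [0.5616, -0.1258, 0.0192]
orientation: [-3.122, 0.351, -0.001]
contact_force: [-1.4, -0.3, 6.0]
grip_width: 0.0295
gripper_force: 41.1
```

Request:
servo_tool --commands '[[[0,0,-0.02],[0,0,0]],[[0,0,-0.08],[0,0,0]],[[0,0,-0.2],[0,0,0]],[[0,0,-0.35],[0,0,0]],[[0,0,-0.5],[0,0,0]],[[0,0,-0.6],[0,0,0]],[[0,0,-0.66],[0,0,0]],[[0,0,-0.66],[0,0,0]],[[0,0,-0.66],[0,0,0]],[[0,0,-0.66],[0,0,0]]]'

```text
clock: 6.45
tcp_pos: [0.5604, -0.1254, 0.1827]
orientation: [-3.122, 0.351, 0.003]
contact_force: [-0.4, -0.4, -1.7]
grip_width: 0.0296
gripper_force: 40.3
```

Run:
```python
from go import *
p,d,X=grab('wrist','w2.png'); print(cur()); np.savez('w2.npz',p=p,X=X)
print(r.mark_of('wrist','nose_tip'),r.mark_of('wrist','wand'))
P0,R0,o=cur(); L=(X-P0)@R0  # tool frame
hsv=cv2.cvtColor(p,cv2.COLOR_RGB2HSV).astype(int); H,S=hsv[...,0],hsv[...,1]
m=(np.abs(L)<[.09,.03,.04]).all(-1)&(H>18)&(H<34)&(S>120); Q=L[m]
t=Q[Q[:,2]<np.percentile(Q[:,2],60)]; print(len(Q),Q.min(0),Q.max(0))
for z in np.percentile(Q[:,2],[5,20,50,80]): print(z)
top=Q[abs(Q[:,2]-np.percentile(Q[:,2],15))<.004]
A=np.c_[top[:,0],np.ones(len(top))]
print('z=ax+b',np.linalg.lstsq(A,top[:,2],rcond=None)[0], cv2.minAreaRect(top[:,:2].astype(np.float32)))
```

```text
(array([ 0.56036271, -0.12546756,  0.18256951]), array([[ 9.75066208e-01, -2.21900581e-01, -2.45394916e-03],
       [-2.21900779e-01, -9.75069232e-01,  1.94809993e-04],
       [-2.43599878e-03,  3.54580590e-04, -9.99996970e-01]]), {'clock': 6.5, 'joints': array([-0.1664383 ,  0.40259641,  0.35564423,  1.884549  , -0.17659027,
        0.88738271, -1.51915575]), 'qvel': array([ 2.09855782e-03,  3.66246299e-03,  4.37281399e-05, -3.60906890e-03,
       -2.01278428e-03, -1.43813074e-03,  1.11091469e-03]), 'tau': array([-1.18042089e-02, -4.97311914e+01,  5.33323914e+00, -2.49064958e+01,
        1.28631393e-02,  1.14590858e-02,  3.28900805e-04]), 'tcp_pos': array([ 0.56036271, -0.12546756,  0.18256951]), 'orientation': array([ 3.1218684 , -0.35074506, -0.00386462]), 'contact_force': array([-0.18627387,  0.93576248, -2.59514945]), 'moment': array([ 0.00204162, -0.04126617, -0.03400991]), 'gripper_force': 40.30790448188782, 'grip_width': 0.029612360704906946})
[{'uv': [496.0, 153.5], 'confidence': 0.59}] [{'uv': [272.1, 270.3], 'confidence': 0.61}]
16205 [-0.03432605 -0.01572519 -0.01750135] [0.06099664 0.01560689 0.01315287]
-0.015800556217652237
-0.015301699879044459
-0.01474297098136125
-0.013957512993380666
z=ax+b [ 0.00249305 -0.01474819] ((0.0142483189702034, -0.000477619469165802), (0.02995978854596615, 0.09326130151748657), 89.750732421875)
```

View pics/w2.png

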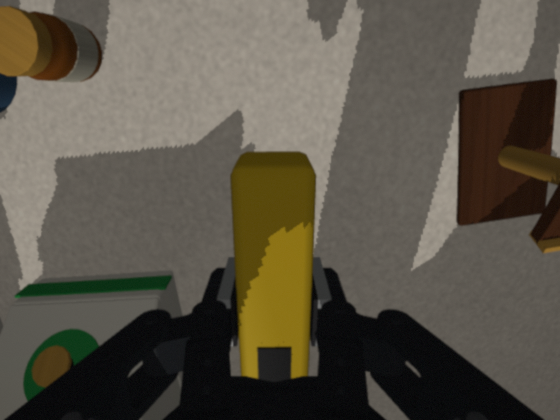

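The grasp is centred: the wand's tail end is at (273,155) and its axis lies along the tool. Moving to the stand-off before the tag.

```bash
cat >> go.py <<'E'
TAG=np.array([.4722,.0770,.1005]); N=tool(172.5,35)[:,0]*-1
TIP=np.array([-.085,-.0005,.002])
def press(s):
    Rt=ftool(172.5,35); return TAG+N*s-Rt@TIP,Rt
def tipst():
    p,R0,o=cur(); d=p+R0@TIP-TAG; Rt=ftool(172.5,35)
    print('tip in tag: x %.4f y %.4f z %.4f'%(d@N,d@-Rt[:,1]*-1,d@-Rt[:,2]),'ang',np.degrees(np.arccos(np.clip(-R0[:,0]@-N*-1*-1,-1,1))).round(2),'t',o['clock'],'F.n',(np.array(o['contact_force'])@N).round(2),'F',np.round(o['contact_force'],1))
E
python3 - <<'E'
from go import *
p0,R0,o=cur(); row(*press(.08),p0,R0); print(press(.08)[0])
E
```

```text
row [0.009, -0.7594, -0.0565] [0.0183, 0.3899, -0.0573] dist 0.19 deg 35.5
[0.60500117 0.05901208 0.19677842]
```

Request:
servo_tool --commands '[[[0,-0.1,-0.06],[0.0,0.05,0]],[[0.009,-0.25,-0.0565],[0.01,0.14,-0.03]],[[0.009,-0.4,-0.0565],[0.0183,0.23,-0.0573]],[[0.009,-0.55,-0.0565],[0.0183,0.32,-0.0573]],[[0.009,-0.68,-0.0565],[0.0183,0.39,-0.0573]],[[0.009,-0.74,-0.0565],[0.0183,0.39,-0.0573]],[[0.009,-0.76,-0.0565],[0.0183,0.39,-0.0573]],[[0.009,-0.76,-0.0565],[0.0183,0.39,-0.0573]],[[0.009,-0.76,-0.0565],[0.0183,0.39,-0.0573]],[[0.009,-0.76,-0.0565],[0.0183,0.39,-0.0573]],[[0.009,-0.76,-0.0565],[0.0183,0.39,-0.0573]]]'

```text
clock: 7.7
tcp_pos: [0.6056, 0.058, 0.1978]
orientation: [2.951, -0.195, 0.933]
contact_force: [-0.9, -0.8, -1.8]
grip_width: 0.0298
gripper_force: 41.2
```

Run:
```python
from go import *; from meas import rep
tipst(); p0,R0,o=cur(); print(o['joints'].round(2))
row(*press(.024),p0,R0)
p,d,X=grab('side','s1.png')
p2=cv2.resize(p[130:260,260:440],None,fx=4,fy=4,interpolation=cv2.INTER_CUBIC); cv2.imwrite('pics/s1c.png',p2[:,:,::-1])
for t in ['nose_tip','green_tag']: print(r.mark_of('side',t))
```

```text
tip in tag: x 0.0812 y 0.0009 z 0.0003 ang 0.12 t 7.7 F.n -1.66 F [-0.9 -0.8 -1.8]
[-0.77  0.26  0.51  2.23  0.8   0.17 -2.77]
row [-0.2288, -0.0036, 0.0013] [0.0007, -0.0011, -0.0007] dist 0.057 deg 0.1
[{'uv': [320.1, 183.8], 'confidence': 0.53}]
[{'uv': [343.9, 191.4], 'confidence': 0.82}, {'uv': [245.7, 157.6], 'confidence': 0.44}, {'uv': [237.8, 243.0], 'confidence': 0.21}]
```

View pics/s1c.png

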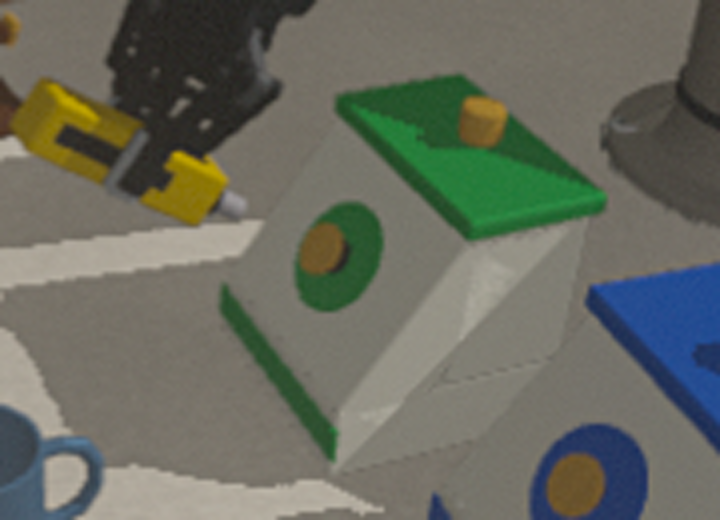

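The side view shows the nose at (235,205) in the crop, pointing along the normal towards the brass button at (323,248). J6 is at its limit, so I'll advance in small steps.

Request:
servo_tool --commands '[[[-0.04,-0.0036,0.001],[0,0,0]],[[-0.08,-0.0036,0.001],[0,0,0]],[[-0.12,-0.0036,0.001],[0,0,0]],[[-0.14,-0.0036,0.001],[0,0,0]],[[-0.14,-0.0036,0.001],[0,0,0]],[[-0.14,-0.0036,0.001],[0,0,0]]]'

```text
clock: 8.45
tcp_pos: [0.5797, 0.0646, 0.1858]
orientation: [2.956, -0.194, 0.915]
contact_force: [0.4, 0.1, -2.7]
grip_width: 0.0293
gripper_force: 41.2
```

Run:
```python
from go import *
tipst(); p0,R0,o=cur(); print(o['joints'].round(3)); row(*press(.025),p0,R0)
```

```text
tip in tag: x 0.0526 y -0.0022 z 0.0066 ang 0.57 t 8.45 F.n -1.19 F [ 0.4  0.1 -2.7]
[-0.817  0.251  0.523  2.283  0.959  0.17  -2.958]
row [-0.1101, 0.0087, 0.0243] [0.0017, 0.0063, 0.0003] dist 0.028 deg 0.6
```

```bash
cat > kin.py <<'E'
from go import *
from scipy.optimize import least_squares
S=[([-0.10808536,0.47700095,0.02240809,1.55538368,-0.01148076,1.10928411,-0.08309946],[.67503,0,.25031],[2.22145,2.221376,0]),
([-0.1664383,0.40259641,0.35564423,1.884549,-0.17659027,0.88738271,-1.51915575],[0.56036271,-0.12546756,0.18256951],[3.1218684,-0.35074506,-0.00386462])]
ry=lambda a:R.from_euler('y',a).as_matrix(); rz=lambda a:R.from_euler('z',a).as_matrix()
def fk(q,L):
    A=rz(q[0])@ry(q[1]); B=A@rz(q[2]); C=B@ry(q[3]); D=C@rz(q[4]); E=D@ry(q[5]); F=E@rz(q[6])
    p=np.array([0,0,L[0]])+A@[0,0,L[1]]+B@[L[3],0,0]+C@[L[4],0,L[2]]+E@[L[6],0,L[5]]
    return p,F
def fit():
    p,R0,o=cur(); SS=S+[(o['joints'],p,o['orientation'])]
    for q,pp,rv in SS:
        F=fk(q,np.zeros(7))[1]; D=F.T@R.from_rotvec(rv).as_matrix(); print('Rerr',R.from_matrix(D).as_rotvec().round(3))
    f=lambda L:np.concatenate([fk(q,L)[0]-pp for q,pp,_ in SS]+[1e-4*np.array(L)])
    s=least_squares(f,[.33,.4,.4,0,0,.25,0]); print(s.x.round(4),'res',abs(f(s.x)[:-7]).max()); return s.x
lo=np.array([-2.96,-.34,-1.41,.24,-1.37,.17,-2.96]);hi=np.array([2.96,2.1,1.46,2.44,4.51,1.92,2.96])
if __name__=='__main__':
    L=fit(); np.save('L.npy',L)
E
python3 kin.py
```

```text
Rerr [ 0.    -0.     1.571]
Rerr [ 0.    -0.    -1.123]
Rerr [-0.117  0.117 -1.352]
[-0.7786  1.4537  0.3944  0.003  -0.1247  0.2057  0.4016] res 0.07423193649085127
```

```bash
cat > k2.py <<'E'
from kin import *
import itertools
p,R0,o=cur(); SS=S+[(o['joints'],p,o['orientation'])]
best=[]
for sg in itertools.product([1,-1],repeat=7):
    if sg[1]<0: continue
    for conj in itertools.product([0,np.pi],repeat=3):
        D=[]
        for q,_,rv in SS:
            q=np.array(q)*sg+[0,0,conj[0],0,conj[1],0,conj[2]]
            D.append(fk(q,np.zeros(7))[1].T@R.from_rotvec(rv).as_matrix())
        e=max(R.from_matrix(D[0].T@d).magnitude() for d in D[1:]); best.append((e,sg,conj,R.from_matrix(D[0]).as_rotvec().round(3)))
best.sort(key=lambda b:b[0])
for b in best[:4]: print(b)
E
python3 k2.py
```

```text
(3.5410737440895385e-05, (-1, 1, -1, -1, -1, 1, -1), (3.141592653589793, 3.141592653589793, 0), array([ 0.   , -0.   ,  1.571]))
(3.541073744089901e-05, (-1, 1, -1, -1, -1, 1, -1), (3.141592653589793, 3.141592653589793, 3.141592653589793), array([-0.   , -0.   , -1.571]))
(3.5410737440930615e-05, (-1, 1, -1, 1, -1, -1, -1), (0, 3.141592653589793, 0), array([-0.   , -0.   , -1.571]))
(3.541073744093409e-05, (-1, 1, -1, 1, -1, -1, -1), (0, 3.141592653589793, 3.141592653589793), array([ 0.   , -0.   ,  1.571]))
```

```bash
cat > k3.py <<'E'
from kin import *
SG=np.array([-1,1,-1,1,-1,1,-1])
p,R0,o=cur(); SS=S+[(o['joints'],p,o['orientation'])]
f=lambda L:np.concatenate([fk(np.array(q)*SG,L)[0]-pp for q,pp,_ in SS]+[1e-4*np.array(L)])
s=least_squares(f,[.33,.4,.4,0,0,.25,0]); L=s.x
def FK(q):
    P,F=fk(np.array(q)*SG,L); return P,F@rz(np.pi/2)
def ik(P,Rt,q0,w=.01):
    g=lambda q:np.concatenate([(FK(q)[0]-P)*20,R.from_matrix(FK(q)[1].T@Rt).as_rotvec()*5,w*(q-q0)])
    s=least_squares(g,np.clip(q0,lo+.01,hi-.01),bounds=(lo,hi)); return s.x,np.linalg.norm(FK(s.x)[0]-P)*1e3,np.degrees(R.from_matrix(FK(s.x)[1].T@Rt).magnitude())
if __name__=='__main__':
    print(L.round(4),abs(f(L)[:-7]).max())
    q0=np.array(o['joints'])
    for roll in [-60,-45,-30,-20,-10,0,10,20,30,45,60]:
        Rt=ftool(172.5,35)@R.from_rotvec([np.radians(roll),0,0]).as_matrix(); out=[]
        for sx in (.08,.018):
            P=TAG+N*sx-Rt@TIP; q,ep,ea=ik(P,Rt,q0); out+= [q.round(2).tolist(),round(ep,1),round(ea,2),'margin',np.minimum(q-lo,hi-q).min().round(2)]
        print(roll,*out)
E
python3 k3.py
```

```text
[0.7039 0.2086 0.5417 0.1723 0.0926 0.2361 0.0205] 0.05706025222684714
-60 [-0.77, 0.99, 0.28, 1.27, 0.8, 1.49, -2.93] 0.0 0.0 margin 0.03 [-1.51, 1.38, 0.79, 1.36, -0.01, 1.44, -2.96] 0.0 0.01 margin 0.0
-45 [-1.03, 0.78, 0.5, 1.64, 0.65, 1.14, -2.96] 0.0 0.0 margin 0.0 [-1.57, 1.09, 0.79, 1.72, 0.11, 1.08, -2.96] 0.0 0.0 margin 0.0
-30 [-1.1, 0.58, 0.59, 1.91, 0.68, 0.81, -2.96] 0.0 0.0 margin 0.0 [-1.58, 0.85, 0.83, 1.98, 0.24, 0.73, -2.96] 0.0 0.0 margin 0.0
-20 [-1.02, 0.44, 0.58, 2.05, 0.78, 0.6, -2.96] 0.0 0.0 margin 0.0 [-1.56, 0.72, 0.87, 2.12, 0.35, 0.51, -2.96] 0.0 0.0 margin 0.0
-10 [-0.83, 0.31, 0.48, 2.16, 0.9, 0.39, -2.95] 0.0 0.0 margin 0.01 [-1.5, 0.59, 0.89, 2.23, 0.48, 0.29, -2.96] 0.0 0.0 margin 0.0
0 [-0.7, 0.25, 0.45, 2.23, 0.81, 0.18, -2.76] 0.0 0.0 margin 0.01 [-0.96, 0.32, 0.61, 2.28, 0.87, 0.17, -2.96] 3.8 2.69 margin 0.0
10 [-0.91, 0.3, 0.76, 2.26, -1.37, 0.17, -0.57] 0.9 0.68 margin 0.0 [1.57, 1.02, -1.01, 2.34, 2.32, 0.32, -2.96] 0.0 0.0 margin 0.0
20 [0.53, 0.28, -0.41, 2.24, -1.37, 0.26, -0.14] 0.0 0.01 margin 0.0 [1.16, 0.53, -0.82, 2.31, -1.37, 0.17, 0.24] 1.7 1.21 margin 0.0
30 [0.52, 0.35, -0.33, 2.17, -1.37, 0.48, -0.08] 0.0 0.01 margin 0.0 [0.93, 0.49, -0.6, 2.24, -1.37, 0.42, 0.17] 0.0 0.01 margin 0.0
45 [0.4, 0.5, -0.15, 1.99, -1.37, 0.82, -0.07] 0.0 0.0 margin 0.0 [0.58, 0.56, -0.26, 2.07, -1.37, 0.79, 0.09] 0.0 0.0 margin 0.0
60 [0.39, 0.7, -0.09, 1.75, -1.34, 1.13, -0.09] 0.0 0.0 margin 0.03 [0.49, 0.74, -0.14, 1.82, -1.32, 1.11, 0.03] 0.0 0.0 margin 0.05
```

The wrist is nearly straight here: j6 and j7 both sit at their limits. I'll put the wand back down and re-grip it with the tool pitched 20° relative to the wand, which takes those joints clear of the limits.

Run:
```python
from go import *
p0,R0,o=cur(); row([.58,-.126,.20],ftool(167.4,0),p0,R0); row([.58,-.126,.05],ftool(167.4,0),p0,R0)
```

```text
row [0.1148, 0.7556, 0.012] [-0.0153, -0.3824, 0.0547] dist 0.191 deg 34.8
row [-0.2245, 0.7541, 0.5069] [-0.0153, -0.3824, 0.0547] dist 0.234 deg 34.8
```

Request:
servo_tool --commands '[[[0.1,0,0],[0,0,0]],[[0.25,0,-0.05],[0,-0.05,0]],[[0.25,0.15,-0.05],[0,-0.14,0]],[[0.22,0.3,-0.03],[0,-0.23,0.02]],[[0.18,0.45,0],[-0.01,-0.3,0.04]],[[0.115,0.6,0.012],[-0.0153,-0.3824,0.0547]],[[0.115,0.72,0.012],[-0.0153,-0.3824,0.0547]],[[0.115,0.755,0.012],[-0.0153,-0.3824,0.0547]],[[0.115,0.755,0.012],[-0.0153,-0.3824,0.0547]],[[0.115,0.755,0.012],[-0.0153,-0.3824,0.0547]],[[0.115,0.755,0.012],[-0.0153,-0.3824,0.0547]]]'

```text
clock: 9.55
tcp_pos: [0.5798, -0.1235, 0.1999]
orientation: [-3.123, 0.339, 0.0]
contact_force: [0.2, 0.4, -2.3]
grip_width: 0.0297
gripper_force: 41.1
```

Run:
```python
from go import *
p0,R0,o=cur(); print(o['joints'].round(3),o['clock'],p0.round(4))
row([.58,-.126,.0197],ftool(167.4,0),p0,R0)
```

```text
[ 1.030e-01  3.950e-01  3.000e-03  1.809e+00 -1.000e-03  9.380e-01
 -1.681e+00] 9.55 [ 0.5798 -0.1235  0.1999]
row [0.0032, 0.0097, 0.7209] [-0.0001, 0.0001, 0.0023] dist 0.18 deg 0.2
```

Request:
servo_tool --commands '[[[0.003,0.01,0.15],[0,0,0]],[[0.003,0.01,0.32],[0,0,0]],[[0.003,0.01,0.48],[0,0,0]],[[0.003,0.01,0.6],[0,0,0]],[[0.003,0.01,0.67],[0,0,0]],[[0.003,0.01,0.7],[0,0,0]],[[0.003,0.01,0.71],[0,0,0]],[[0.003,0.01,0.717],[0,0,0]],[[0.003,0.01,0.721],[0,0,0]],[[0.003,0.01,0.721],[0,0,0]],[[0.003,0.01,0.721],[0,0,0]]]'

```text
clock: 10.65
tcp_pos: [0.5803, -0.1288, 0.0203]
orientation: [3.122, -0.344, 0.001]
contact_force: [0.5, -0.2, -2.1]
grip_width: 0.0298
gripper_force: 41.1
```

Request:
servo_tool --commands '[[[0,0,0.003],[0,0,0]],[[0,0,0.006],[0,0,0]],[[0,0,0.006],[0,0,0]],[[0,0,0.006],[0,0,0]]]'

```text
clock: 11.05
tcp_pos: [0.5801, -0.1288, 0.0192]
orientation: [3.122, -0.344, 0.0]
contact_force: [-4.2, 1.2, 7.8]
grip_width: 0.0298
gripper_force: 42.4
```

Request:
servo_tool --commands '[[[0,0,0],[0,0,0]],[[0,0,0],[0,0,0]],[[0,0,0],[0,0,0]],[[0,0,0],[0,0,0]],[[0,0,0],[0,0,0]],[[0,0,-0.02],[0,0,0]],[[0,0,-0.1],[0,0,0]],[[0,0,-0.25],[0,0,0]],[[0,0,-0.4],[0,0,0]],[[0,0,-0.4],[0,0,0]],[[0,0,-0.4],[0,0,0]],[[0,0,-0.4],[0,0,0]]]' --claw 0

```text
clock: 12.25
tcp_pos: [0.5792, -0.1285, 0.1174]
orientation: [3.122, -0.344, -0.003]
contact_force: [-0.6, -0.2, 0.2]
grip_width: 0.085
gripper_force: 0.0
```

Run:
```python
from go import *; from meas import rep
p,d,X=grab('wrist'); rep(p,X,'wand')
p0,R0,o=cur(); print(o['joints'].round(3),o['clock'],p0.round(4))
row([.58,-.1275,.12],ftool(167.4,-20),p0,R0)
```

```text
wand 6530 [ 0.5819 -0.129 ] [0.0297 0.119 ] 77.8 yaw 167.8 ztop 0.034
[ 1.120e-01  5.000e-01  1.000e-03  1.866e+00  0.000e+00  7.780e-01
 -1.677e+00] 12.3 [ 0.579  -0.1285  0.117 ]
row [0.0032, -0.0047, -0.0122] [0.0006, -0.2204, 0.0002] dist 0.003 deg 19.8
```

Run:
```python
from go import *
p0,R0,o=cur()
for z in (.12,.07,.04,.024): row([.5815,-.129,z],ftool(167.7,-20),p0,R0)
```

```text
row [0.0104, -0.0002, -0.0122] [0.0001, -0.2204, -0.0031] dist 0.004 deg 19.8
row [0.0109, -0.0004, 0.1878] [0.0001, -0.2204, -0.0031] dist 0.047 deg 19.8
row [0.0113, -0.0005, 0.3078] [0.0001, -0.2204, -0.0031] dist 0.077 deg 19.8
row [0.0115, -0.0005, 0.3718] [0.0001, -0.2204, -0.0031] dist 0.093 deg 19.8
```

Request:
servo_tool --commands '[[[0.011,0,0],[0,-0.09,0]],[[0.011,0,0],[0,-0.18,-0.003]],[[0.011,0,0],[0,-0.22,-0.003]],[[0.011,0,0.1],[0,-0.22,-0.003]],[[0.011,0,0.2],[0,-0.22,-0.003]],[[0.011,0,0.29],[0,-0.22,-0.003]],[[0.0115,0,0.34],[0,-0.22,-0.003]],[[0.0115,0,0.365],[0,-0.22,-0.003]],[[0.0115,0,0.372],[0,-0.22,-0.003]],[[0.0115,0,0.372],[0,-0.22,-0.003]],[[0.0115,0,0.372],[0,-0.22,-0.003]]]'

```text
clock: 13.4
tcp_pos: [0.5833, -0.1295, 0.026]
orientation: [-3.042, 0.328, 0.529]
contact_force: [-0.0, -0.6, 1.1]
grip_width: 0.0856
gripper_force: 0.0
```

Run:
```python
from go import *
p0,R0,o=cur(); print(o['joints'].round(3),o['clock'],p0.round(4))
row([.5815,-.129,.024],ftool(167.7,-20),p0,R0)
```

```text
[ 0.13   0.789 -0.002  1.625 -0.032  1.071 -1.637] 13.4 [ 0.5833 -0.1295  0.026 ]
row [-0.0044, -0.0003, 0.0101] [-0.0002, -0.0029, -0.0001] dist 0.003 deg 0.3
```

Request:
servo_tool --commands '[[[-0.0044,0,0.008],[0,0,0]],[[-0.0044,0,0.008],[0,0,0]],[[-0.0044,0,0.008],[0,0,0]]]'

```text
clock: 13.7
tcp_pos: [0.581, -0.1289, 0.0239]
orientation: [-3.041, 0.328, 0.531]
contact_force: [0.2, -0.0, -0.5]
grip_width: 0.0855
gripper_force: 0.0
```

Request:
servo_tool --commands '[[[0,0,0],[0,0,0]],[[0,0,0],[0,0,0]],[[0,0,0],[0,0,0]],[[0,0,0],[0,0,0]],[[0,0,0],[0,0,0]],[[0,0,0],[0,0,0]],[[0,0,0],[0,0,0]],[[0,0,0],[0,0,0]],[[0,0,0],[0,0,0]],[[0,0,0],[0,0,0]]]' --claw 1 --squeeze 40

```text
clock: 14.7
tcp_pos: [0.5812, -0.1291, 0.0237]
orientation: [-3.041, 0.328, 0.531]
contact_force: [1.5, -0.7, 1.4]
grip_width: 0.0292
gripper_force: 41.0
```

Request:
servo_tool --commands '[[[0.007,0,-0.02],[0,0,0]],[[0.03,0,-0.08],[0,0,0]],[[0.07,0,-0.2],[0,0,0]],[[0.13,0,-0.35],[0,0,0]],[[0.18,0,-0.5],[0,0,0]],[[0.22,0,-0.6],[0,0,0]],[[0.24,0,-0.66],[0,0,0]],[[0.24,0,-0.66],[0,0,0]],[[0.24,0,-0.66],[0,0,0]],[[0.24,0,-0.66],[0,0,0]]]'

```text
clock: 15.7
tcp_pos: [0.6893, -0.1526, 0.1568]
orientation: [-3.04, 0.328, 0.537]
contact_force: [-0.2, -0.0, -2.2]
grip_width: 0.0296
gripper_force: 40.6
```

```bash
cat > inhand.py <<'E'
from go import *
p,d,X=grab('wrist'); P0,R0,o=cur(); L=(X-P0)@R0@R.from_euler('y',-20,degrees=True).as_matrix()
# L: tool coords turned so the wand should be axis-parallel
hsv=cv2.cvtColor(p,cv2.COLOR_RGB2HSV).astype(int); H,S=hsv[...,0],hsv[...,1]
m=(np.abs(L)<[.09,.03,.04]).all(-1)&(H>18)&(H<34)&(S>120); Q=L[m]; m2=(X-P0)@R0
print(len(Q),Q.min(0).round(4),Q.max(0).round(4),np.percentile(Q[:,2],[2,20,50,80]).round(4))
t=Q[abs(Q[:,2]-np.percentile(Q[:,2],30))<.004]
a=np.polyfit(t[:,0],t[:,2],1); print('top z=ax+b',a.round(4),'x',t[:,0].min().round(4),t[:,0].max().round(4),cv2.minAreaRect(t[:,:2].astype(np.float32)))
print(o['joints'].round(3),o['clock'],P0.round(4),o['contact_force'].round(1))
E
python3 inhand.py
```

```text
12804 [-0.0504 -0.0156 -0.04  ] [0.0585 0.0188 0.0302] [-0.0395 -0.0349 -0.0255 -0.0058]
top z=ax+b [-0.0091 -0.0319] x 0.0162 0.0556 ((0.03572509437799454, -8.858554065227509e-05), (0.03928886353969574, 0.029305214062333107), 1.3007855415344238)
[ 0.128  0.802  0.022  1.248 -0.04   1.441 -1.627] 15.75 [ 0.6894 -0.1526  0.157 ] [-0.4 -0.4 -2.1]
```

```bash
sed -i "s/'y',-20/'y',20/" inhand.py; python3 inhand.py
```

```text
16294 [-0.0578 -0.0239 -0.0391] [0.061  0.0158 0.021 ] [-0.0109 -0.0103 -0.0097 -0.0048]
top z=ax+b [ 0.0082 -0.0099] x -0.0578 0.061 ((0.0016120634973049164, -0.00042731408029794693), (0.11872079223394394, 0.03030337207019329), 0.06137285754084587)
[ 0.128  0.802  0.022  1.247 -0.04   1.441 -1.627] 15.8 [ 0.6896 -0.1527  0.1572] [ 0.4 -0.1 -2. ]
```

```bash
cat >> go.py <<'E'
WT=R.from_euler('y',19.5,degrees=True).as_matrix()
TIP=WT@np.array([-.0847,-.0004,.0071])
def press(s):
    Rt=ftool(172.5,35)@WT.T; return TAG+N*s-Rt@TIP,Rt
def tipst():
    p,R0,o=cur(); d=p+R0@TIP-TAG; W=ftool(172.5,35)
    print('tip in tag: x %.4f y %.4f z %.4f'%(d@N,-d@W[:,1],-d@W[:,2]),'ang',np.degrees(np.arccos(np.clip((R0@WT)[:,0]@N,-1,1))).round(2),'t',o['clock'],'F.n',(np.array(o['contact_force'])@N).round(2),'F',np.round(o['contact_force'],1))
E
python3 - <<'E'
from go import *
p0,R0,o=cur(); row(*press(.06),p0,R0); print(press(.06)[0])
E
```

```text
row [-0.5976, -0.749, 0.0808] [-0.0021, 0.3941, -0.0543] dist 0.24 deg 35.8
[0.58562749 0.06166354 0.18931249]
```

Request:
servo_tool --commands '[[[-0.08,-0.05,0.0],[0,0.05,0]],[[-0.2,-0.18,0.02],[0,0.14,-0.02]],[[-0.32,-0.33,0.04],[0,0.23,-0.04]],[[-0.42,-0.48,0.06],[0,0.32,-0.0543]],[[-0.5,-0.62,0.08],[-0.002,0.39,-0.0543]],[[-0.56,-0.7,0.08],[-0.002,0.394,-0.0543]],[[-0.59,-0.74,0.08],[-0.002,0.394,-0.0543]],[[-0.5976,-0.749,0.081],[-0.002,0.394,-0.0543]],[[-0.5976,-0.749,0.081],[-0.002,0.394,-0.0543]],[[-0.5976,-0.749,0.081],[-0.002,0.394,-0.0543]],[[-0.5976,-0.749,0.081],[-0.002,0.394,-0.0543]]]'

```text
clock: 16.9
tcp_pos: [0.5869, 0.0599, 0.1897]
orientation: [3.087, -0.206, 0.423]
contact_force: [0.1, -0.8, -3.0]
grip_width: 0.0292
gripper_force: 40.6
```

Run:
```python
from go import *
tipst(); p0,R0,o=cur(); print(o['joints'].round(3)); row(*press(.021),p0,R0)
for c,n in (('wrist','w3.png'),('side','s2.png')): p,d,X=grab(c,n)
p2=cv2.resize(p[130:260,260:440],None,fx=4,fy=4,interpolation=cv2.INTER_CUBIC); a=cv2.imread('pics/w3.png'); cv2.imwrite('pics/c2.png',np.hstack([cv2.resize(a[150:,120:440],(400,340)),cv2.resize(p2[:,:,::-1],(400,340))]))
```

```text
tip in tag: x 0.0615 y -0.0015 z -0.0008 ang 0.14 t 16.9 F.n -1.55 F [ 0.1 -0.8 -3. ]
[-0.273  0.295  0.013  2.018  0.183  0.584 -2.105]
row [-0.1534, -0.0062, 0.0515] [0.0008, -0.0013, -0.0013] dist 0.04 deg 0.2
```

View pics/c2.png

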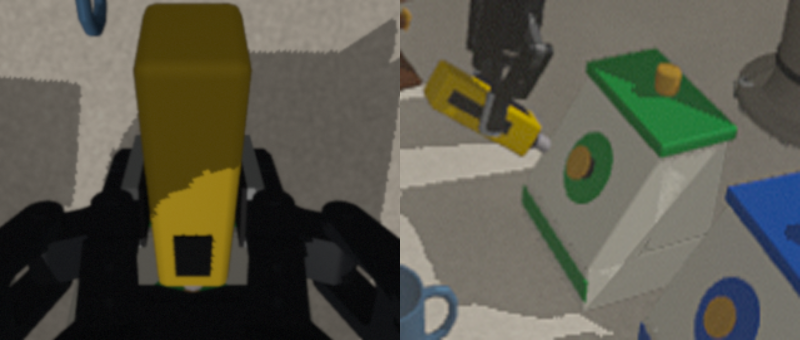

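The joints are now clear of their limits, and the nose (545,143) is lined up with the brass button (580,163). Approaching gently.

Request:
servo_tool --commands '[[[-0.03,-0.006,0.01],[0,0,0]],[[-0.07,-0.006,0.024],[0,0,0]],[[-0.11,-0.006,0.037],[0,0,0]],[[-0.14,-0.006,0.047],[0,0,0]],[[-0.152,-0.006,0.051],[0,0,0]],[[-0.152,-0.006,0.051],[0,0,0]],[[-0.152,-0.006,0.051],[0,0,0]]]'

```text
clock: 17.7
tcp_pos: [0.5545, 0.0674, 0.1678]
orientation: [3.088, -0.202, 0.426]
contact_force: [0.0, -0.8, -2.4]
grip_width: 0.0298
gripper_force: 40.6
```

Run:
```python
from go import *
tipst(); p0,R0,o=cur()
for s in (.019,.017,.015,.013,.011): row(*press(s),p0,R0)
```

```text
tip in tag: x 0.0218 y 0.0016 z 0.0003 ang 0.19 t 17.7 F.n -1.31 F [ 0.  -0.8 -2.4]
row [-0.0097, 0.0064, 0.0058] [-0.0002, -0.0021, 0.0] dist 0.003 deg 0.2
row [-0.0172, 0.0064, 0.0084] [-0.0002, -0.0021, 0.0] dist 0.005 deg 0.2
row [-0.0248, 0.0064, 0.0111] [-0.0002, -0.0021, 0.0] dist 0.007 deg 0.2
row [-0.0323, 0.0064, 0.0137] [-0.0002, -0.0021, 0.0] dist 0.009 deg 0.2
row [-0.0399, 0.0064, 0.0163] [-0.0002, -0.0021, 0.0] dist 0.011 deg 0.2
```

Request:
servo_tool --commands '[[[-0.007,0.003,0.003],[0,0,0]],[[-0.0135,0.0064,0.007],[0,-0.002,0]],[[-0.0135,0.0064,0.007],[0,-0.002,0]],[[-0.0135,0.0064,0.007],[0,-0.002,0]]]'

```text
clock: 18.1
tcp_pos: [0.5513, 0.0659, 0.1651]
orientation: [3.089, -0.203, 0.42]
contact_force: [0.5, -0.3, -2.5]
grip_width: 0.0295
gripper_force: 40.7
```

Run:
```python
from go import *
for _ in range(3): tipst(); r.grab_frame('wrist')
```

```text
tip in tag: x 0.0178 y -0.0002 z -0.0000 ang 0.02 t 18.1 F.n -1.01 F [ 0.5 -0.3 -2.5]
tip in tag: x 0.0178 y -0.0002 z -0.0000 ang 0.01 t 18.15 F.n -0.35 F [ 0.6  0.1 -1.5]
tip in tag: x 0.0178 y -0.0002 z -0.0000 ang 0.01 t 18.2 F.n -0.46 F [ 1.3 -0.5 -2.7]
```

Request:
servo_tool --commands '[[[-0.004,0,0.0013],[0,0,0]],[[-0.0076,0,0.0026],[0,0,0]],[[-0.0076,0,0.0026],[0,0,0]],[[-0.0076,0,0.0026],[0,0,0]]]'

```text
clock: 18.65
tcp_pos: [0.5498, 0.0662, 0.1641]
orientation: [3.089, -0.203, 0.421]
contact_force: [1.9, -1.0, -1.1]
grip_width: 0.0295
gripper_force: 40.6
```

Run:
```python
from go import *
for _ in range(3): tipst(); r.grab_frame('wrist')
```

```text
tip in tag: x 0.0159 y -0.0002 z 0.0000 ang 0.02 t 18.65 F.n 1.01 F [ 1.9 -1.  -1.1]
tip in tag: x 0.0159 y -0.0002 z 0.0000 ang 0.01 t 18.7 F.n 1.77 F [ 2.8 -1.1 -1.1]
tip in tag: x 0.0159 y -0.0001 z 0.0000 ang 0.01 t 18.75 F.n 1.03 F [ 2.2 -0.6 -1.4]
```

Contact is at about 17.5 mm. Pressing to about 4 mm and holding.

Request:
servo_tool --commands '[[[-0.004,0,0.0014],[0,0,0]],[[-0.0091,0,0.0031],[0,0,0]],[[-0.0091,0,0.0031],[0,0,0]],[[-0.0091,0,0.0031],[0,0,0]]]'

```text
clock: 19.2
tcp_pos: [0.5478, 0.0665, 0.1627]
orientation: [3.089, -0.203, 0.421]
contact_force: [4.8, -2.6, 0.6]
grip_width: 0.0295
gripper_force: 40.7
```

Run:
```python
from go import *
for _ in range(10): tipst(); r.grab_frame('wrist')
```

```text
tip in tag: x 0.0135 y -0.0001 z 0.0000 ang 0.02 t 19.2 F.n 4.52 F [ 4.8 -2.6  0.6]
tip in tag: x 0.0135 y -0.0002 z 0.0000 ang 0.01 t 19.25 F.n 3.52 F [ 4.  -1.5  0.1]
tip in tag: x 0.0134 y -0.0001 z 0.0000 ang 0.01 t 19.3 F.n 2.95 F [ 3.3 -2.   0.1]
tip in tag: x 0.0134 y -0.0002 z 0.0001 ang 0.01 t 19.35 F.n 3.09 F [ 4.  -1.  -0.5]
tip in tag: x 0.0134 y -0.0001 z 0.0001 ang 0.01 t 19.4 F.n 3.12 F [ 4.4 -0.9 -1. ]
tip in tag: x 0.0133 y -0.0002 z 0.0001 ang 0.02 t 19.45 F.n 2.76 F [ 3.8 -1.8 -0.9]
tip in tag: x 0.0133 y -0.0002 z 0.0001 ang 0.02 t 19.5 F.n 3.52 F [ 4.3 -2.  -0.4]
tip in tag: x 0.0132 y -0.0001 z 0.0001 ang 0.02 t 19.55 F.n 3.74 F [ 4.1 -1.8  0.3]
tip in tag: x 0.0132 y -0.0002 z 0.0001 ang 0.02 t 19.6 F.n 2.95 F [ 3.9 -1.8 -0.7]
tip in tag: x 0.0132 y -0.0002 z 0.0001 ang 0.02 t 19.65 F.n 3.05 F [ 4.5 -1.4 -1.2]
```

Request:
servo_tool --commands '[[[0,0,0],[0,0,0]],[[0,0,0],[0,0,0]],[[0,0,0],[0,0,0]],[[0,0,0],[0,0,0]],[[0,0,0],[0,0,0]],[[0,0,0],[0,0,0]],[[0,0,0],[0,0,0]],[[0,0,0],[0,0,0]],[[0,0,0],[0,0,0]],[[0,0,0],[0,0,0]],[[0,0,0],[0,0,0]],[[0,0,0],[0,0,0]],[[0,0,0],[0,0,0]],[[0,0,0],[0,0,0]],[[0,0,0],[0,0,0]],[[0,0,0],[0,0,0]],[[0,0,0],[0,0,0]],[[0,0,0],[0,0,0]],[[0,0,0],[0,0,0]],[[0,0,0],[0,0,0]]]'

```text
clock: 21.7
tcp_pos: [0.5475, 0.0665, 0.1624]
orientation: [3.089, -0.202, 0.419]
contact_force: [5.3, -2.0, 0.3]
grip_width: 0.0295
gripper_force: 40.6
```

Run:
```python
from go import *
for _ in range(6): tipst(); r.grab_frame('wrist')
```

```text
tip in tag: x 0.0131 y -0.0002 z 0.0001 ang 0.03 t 21.7 F.n 4.75 F [ 5.3 -2.   0.3]
tip in tag: x 0.0131 y -0.0002 z 0.0001 ang 0.03 t 21.75 F.n 3.85 F [ 4.6 -1.3  0. ]
tip in tag: x 0.0131 y -0.0002 z 0.0001 ang 0.03 t 21.8 F.n 3.66 F [ 4.5 -2.2 -0.4]
tip in tag: x 0.0131 y -0.0002 z 0.0001 ang 0.03 t 21.85 F.n 3.68 F [ 4.5 -0.8 -0.1]
tip in tag: x 0.0131 y -0.0002 z 0.0001 ang 0.03 t 21.9 F.n 3.57 F [ 4.4 -1.5 -0.3]
tip in tag: x 0.0131 y -0.0002 z 0.0001 ang 0.03 t 21.95 F.n 3.44 F [ 4.7 -1.9 -1. ]
```

Estimated press depth is 4.5–5 mm. As insurance, I'll back off 1 mm and hold again, then retreat.

Request:
servo_tool --commands '[[[0.002,0,-0.0007],[0,0,0]],[[0.004,0,-0.0014],[0,0,0]],[[0.004,0,-0.0014],[0,0,0]],[[0.004,0,-0.0014],[0,0,0]],[[0.004,0,-0.0014],[0,0,0]],[[0.004,0,-0.0014],[0,0,0]],[[0.004,0,-0.0014],[0,0,0]],[[0.004,0,-0.0014],[0,0,0]],[[0.004,0,-0.0014],[0,0,0]],[[0.004,0,-0.0014],[0,0,0]],[[0.004,0,-0.0014],[0,0,0]],[[0.004,0,-0.0014],[0,0,0]],[[0.004,0,-0.0014],[0,0,0]],[[0.004,0,-0.0014],[0,0,0]],[[0.004,0,-0.0014],[0,0,0]],[[0.004,0,-0.0014],[0,0,0]],[[0.004,0,-0.0014],[0,0,0]],[[0.004,0,-0.0014],[0,0,0]],[[0.004,0,-0.0014],[0,0,0]],[[0.004,0,-0.0014],[0,0,0]]]'

```text
clock: 24.0
tcp_pos: [0.5483, 0.0664, 0.163]
orientation: [3.089, -0.203, 0.419]
contact_force: [3.8, -0.1, -1.5]
grip_width: 0.0294
gripper_force: 40.6
```

Run:
```python
from go import *
for _ in range(6): tipst(); r.grab_frame('wrist')
p0,R0,o=cur()
row([.66,-.02,.25],R0,p0,R0); row([.66,-.2,.25],R0,p0,R0)
```

```text
tip in tag: x 0.0141 y -0.0002 z 0.0001 ang 0.03 t 24.0 F.n 2.26 F [ 3.8 -0.1 -1.5]
tip in tag: x 0.0141 y -0.0002 z 0.0001 ang 0.03 t 24.05 F.n 3.1 F [ 4.4 -1.2 -1.1]
tip in tag: x 0.0142 y -0.0002 z 0.0001 ang 0.03 t 24.1 F.n 3.39 F [ 4.3 -1.2 -0.3]
tip in tag: x 0.0141 y -0.0002 z 0.0001 ang 0.03 t 24.15 F.n 2.84 F [ 3.8 -0.6 -0.6]
tip in tag: x 0.0142 y -0.0002 z 0.0001 ang 0.03 t 24.2 F.n 3.12 F [ 4.1 -1.4 -0.6]
tip in tag: x 0.0141 y -0.0002 z 0.0001 ang 0.03 t 24.25 F.n 2.68 F [ 3.7 -1.2 -0.8]
row [0.563, 0.2843, -0.205] [0.0, 0.0, 0.0] dist 0.166 deg 0.0
row [0.6536, 0.9981, -0.1799] [0.0, 0.0, 0.0] dist 0.302 deg 0.0
```

Request:
servo_tool --commands '[[[0.04,0,-0.014],[0,0,0]],[[0.14,0,-0.05],[0,0,0]],[[0.28,0,-0.1],[0,0,0]],[[0.4,0.05,-0.2],[0,0,0]],[[0.5,0.2,-0.25],[0,0,0]],[[0.563,0.36,-0.25],[0,0,0]],[[0.57,0.54,-0.25],[0,0,0]],[[0.6,0.72,-0.25],[0,0,0]],[[0.6,0.9,-0.25],[0,0,0]],[[0.6,0.98,-0.25],[0,0,0]],[[0.6,0.998,-0.25],[0,0,0]],[[0.6,0.998,-0.25],[0,0,0]],[[0.6,0.998,-0.25],[0,0,0]]]'

```text
clock: 25.6
tcp_pos: [0.6428, -0.1951, 0.2628]
orientation: [3.092, -0.198, 0.418]
contact_force: [0.5, 0.4, -1.7]
grip_width: 0.0297
gripper_force: 40.6
```

Run:
```python
from go import *
p0,R0,o=cur(); print(p0,o['clock'],o['joints'].round(2))
row([.5,-.23,.28],ftool(176,20)@WT.T,p0,R0)
```

```text
[ 0.6427669  -0.19509606  0.26283472] 25.6 [ 0.19  0.34  0.03  1.76 -0.05  0.77 -1.45]
row [-0.5106, 0.2113, -0.2121] [0.0042, -0.1654, -0.0369] dist 0.148 deg 15.3
```

Request:
servo_tool --commands '[[[-0.15,0.05,-0.1],[0.001,-0.05,-0.01]],[[-0.3,0.1,-0.212],[0.002,-0.12,-0.02]],[[-0.43,0.18,-0.212],[0.004,-0.165,-0.037]],[[-0.5,0.21,-0.212],[0.004,-0.165,-0.037]],[[-0.51,0.211,-0.212],[0.004,-0.165,-0.037]],[[-0.51,0.211,-0.212],[0.004,-0.165,-0.037]],[[-0.51,0.211,-0.212],[0.004,-0.165,-0.037]],[[-0.51,0.211,-0.212],[0.004,-0.165,-0.037]]]'

```text
clock: 26.4
tcp_pos: [0.5011, -0.2309, 0.2806]
orientation: [3.138, -0.11, 0.018]
contact_force: [0.1, 0.4, -2.5]
grip_width: 0.0293
gripper_force: 40.5
```

```bash
python3 inhand.py
python3 - <<'E'
from go import *; from meas import rep
p,d,X=grab('wrist','w4.png'); np.savez('w4.npz',p=p,X=X); print(cur()[0])
rep(p,X,'perch')
print(r.mark_of('wrist','perch_top'))
E
```

```text
16268 [-0.0574 -0.0157 -0.0124] [0.0617 0.0154 0.0206] [-0.0111 -0.0104 -0.0099 -0.005 ]
top z=ax+b [ 0.008  -0.0101] x -0.0574 0.0614 ((0.0020215995609760284, -0.00041926465928554535), (0.03023897297680378, 0.11861082166433334), 89.46448516845703)
[ 0.272  0.239  0.057  1.829 -0.017  1.062 -1.306] 26.45 [ 0.5008 -0.2312  0.2805] [ 0.  -0.1 -1.4]
[ 0.50064354 -0.23145224  0.28045822]
bar c [ 0.5487 -0.3442  0.103 ] n [-0.421  0.046  0.906] tilt 25.1 down az 173.8 3209 3917 rect [ 0.5396 -0.3441] [0.0252 0.1176] 85.9 yaw 176.0 z 0.065 0.127
height normal at 0.1 line: [ 0.5423 -0.3435]
[{'uv': [393.9, 136.7], 'confidence': 0.69}]
```

View pics/w4.png

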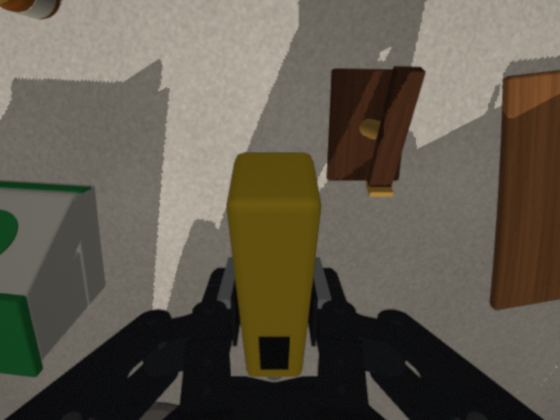

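The bar runs from (410,72) down to the brass stop at (380,191), and the wand is steady in the grip. Measuring the bar ends.

```bash
cat >> go.py <<'E'
def barfit():
    z=np.load('w4.npz'); X=z['X']; p=z['p']; B=tool(176,25); O=np.array([.5405,-.3442,.1])
    B=np.c_[B[:,0],-B[:,1],-B[:,2]]; L=(X-O)@B; m=(np.abs(L)<[.09,.03,.02]).all(-1); Q=L[m]; C=p[m].astype(int)
    bar=Q[abs(Q[:,2])<.005]; print('n',len(bar),'z med by x',[ (x,np.median(bar[abs(bar[:,0]-x)<.01,2]).round(4)) for x in (-.05,-.03,0,.03,.05)])
    print('x range',np.percentile(bar[:,0],[.5,1,99,99.5]).round(4),'y mid by x',[(x,((np.percentile(b,2)+np.percentile(b,98))/2).round(4),(np.percentile(b,98)-np.percentile(b,2)).round(4)) for x in (-.05,-.02,.02,.05) for b in [bar[abs(bar[:,0]-x)<.01,1]]])
    st=Q[(Q[:,2]>.005)]; print('stop',len(st),st.min(0).round(4) if len(st) else 0,st.max(0).round(4) if len(st) else 0)
E
python3 -c "
from go import *; barfit()"
```

```text
n 3315 z med by x [(-0.05, np.float64(-0.0007)), (-0.03, np.float64(-0.0006)), (0, np.float64(-0.0007)), (0.03, np.float64(-0.0008)), (0.05, np.float64(-0.0008))]
x range [-0.0621 -0.062   0.0592  0.0599] y mid by x [(-0.05, np.float64(-0.0002), np.float64(0.0232)), (-0.02, np.float64(-0.0001), np.float64(0.0231)), (0.02, np.float64(-0.0004), np.float64(0.0237)), (0.05, np.float64(-0.0001), np.float64(0.0227))]
stop 146 [ 0.0575 -0.0118  0.005 ] [0.0655 0.0116 0.0085]
```

```bash
cat >> go.py <<'E'
_b=tool(176,25); BB=np.c_[_b[:,0],-_b[:,1],-_b[:,2]]; BO=np.array([.5405,-.3442,.1])+BB@[-.0016,-.0002,-.0007]
WO=np.array([.0016,-.0004,.0241])
def lay(x,h):
    Rt=ftool(176,25)@WT.T; return BO+BB@[x,0,h]-Rt@WT@WO,Rt
def layst():
    p,R0,o=cur(); d=(p+R0@WT@WO-BO)@BB; print('wand in bar',d.round(4),'ang',np.degrees(R.from_matrix((ftool(176,25)@WT.T).T@R0).magnitude()).round(2),'t',o['clock'],'F',o['contact_force'].round(1),'joints',o['joints'].round(2))
E
python3 -c "
from go import *
layst(); p0,R0,o=cur(); row(*lay(-.004,.04),p0,R0)"
```

```text
wand in bar [-0.0308 -0.1096  0.1603] ang 4.88 t 26.55 F [-0.  -0.2 -2.7] joints [ 0.27  0.24  0.06  1.83 -0.02  1.06 -1.31]
row [0.0942, 0.4376, 0.4868] [0.0012, 0.0542, -0.0012] dist 0.165 deg 4.9
```

Request:
servo_tool --commands '[[[0.02,0.1,0],[0,0.02,0]],[[0.06,0.25,0],[0.001,0.054,-0.001]],[[0.094,0.38,0.05],[0.001,0.054,-0.001]],[[0.094,0.438,0.15],[0.001,0.054,-0.001]],[[0.094,0.438,0.28],[0.001,0.054,-0.001]],[[0.094,0.438,0.4],[0.001,0.054,-0.001]],[[0.094,0.438,0.47],[0.001,0.054,-0.001]],[[0.094,0.438,0.487],[0.001,0.054,-0.001]],[[0.094,0.438,0.487],[0.001,0.054,-0.001]],[[0.094,0.438,0.487],[0.001,0.054,-0.001]]]'

```text
clock: 27.55
tcp_pos: [0.5175, -0.3438, 0.1603]
orientation: [3.131, -0.111, 0.152]
contact_force: [0.4, 0.1, -2.1]
grip_width: 0.0296
gripper_force: 40.5
```

```bash
python3 -c "
from go import *
layst(); p0,R0,o=cur(); row(*lay(-.004,.006),p0,R0);row(*lay(-.004,.0),p0,R0)
p,d,X=grab('scene','sc3.png'); cv2.imwrite('pics/sc3c.png',cv2.resize(p[180:320,60:240],None,fx=4,fy=4)[:,:,::-1])"
```

```text
wand in bar [-0.0047  0.001   0.041 ] ang 0.12 t 27.55 F [ 0.4  0.1 -2.1] joints [ 0.44  0.45  0.08  1.84 -0.11  0.77 -1.05]
row [0.0442, -0.0041, 0.1329] [0.0008, -0.0008, -0.0006] dist 0.035 deg 0.1
row [0.0522, -0.0041, 0.1555] [0.0008, -0.0008, -0.0006] dist 0.041 deg 0.1
```

View pics/sc3c.png

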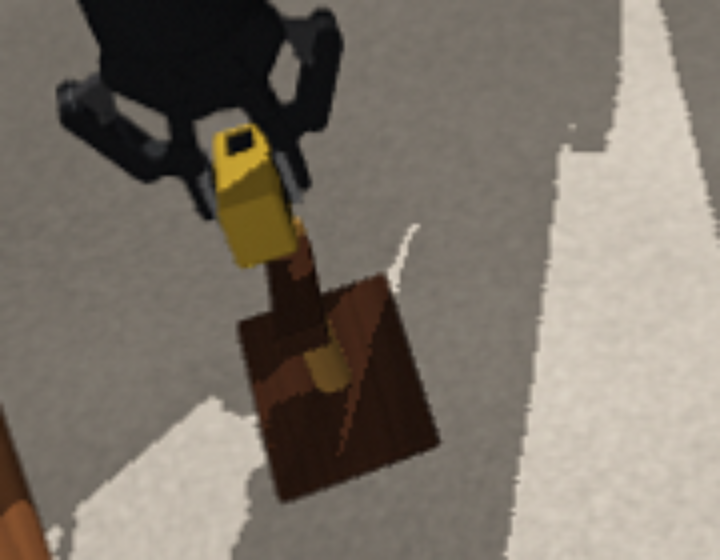

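The wand hovers in line above the bar: its tail is at (265,255) and the bar shows below it at (295,290). Lowering.

Request:
servo_tool --commands '[[[0.01,-0.004,0.03],[0,0,0]],[[0.025,-0.004,0.075],[0,0,0]],[[0.037,-0.004,0.11],[0,0,0]],[[0.044,-0.004,0.133],[0.001,-0.001,-0.001]],[[0.044,-0.004,0.133],[0.001,-0.001,-0.001]],[[0.044,-0.004,0.133],[0.001,-0.001,-0.001]]]'

```text
clock: 28.2
tcp_pos: [0.5307, -0.3434, 0.1267]
orientation: [3.134, -0.109, 0.146]
contact_force: [0.6, 0.1, -2.4]
grip_width: 0.029
gripper_force: 40.5
```

```bash
python3 -c "
from go import *
layst(); p0,R0,o=cur()
for h in (.003,.001,-.001): row(*lay(-.004,h),p0,R0)"
```

```text
wand in bar [-0.0023 -0.0004  0.005 ] ang 0.17 t 28.2 F [ 0.6  0.1 -2.4] joints [ 0.44  0.51  0.08  1.83 -0.12  0.72 -1.05]
row [0.0089, 0.0014, 0.0051] [-0.0008, 0.0017, 0.0003] dist 0.003 deg 0.2
row [0.0116, 0.0014, 0.0127] [-0.0008, 0.0017, 0.0003] dist 0.004 deg 0.2
row [0.0142, 0.0014, 0.0202] [-0.0008, 0.0017, 0.0003] dist 0.006 deg 0.2
```

Request:
servo_tool --commands '[[[0.0089,0.0014,0.005],[0,0,0]],[[0.0116,0.0014,0.0127],[0,0.001,0]],[[0.0116,0.0014,0.0127],[0,0.001,0]],[[0.0116,0.0014,0.0127],[0,0.001,0]]]'

```text
clock: 28.6
tcp_pos: [0.5339, -0.344, 0.1242]
orientation: [3.134, -0.109, 0.15]
contact_force: [-0.7, 0.1, -2.2]
grip_width: 0.0296
gripper_force: 40.5
```

```bash
python3 -c "
from go import *
for _ in range(3): layst(); r.grab_frame('wrist')"
```

```text
wand in bar [-0.0042 -0.      0.0013] ang 0.07 t 28.6 F [-0.7  0.1 -2.2] joints [ 0.44  0.51  0.08  1.83 -0.12  0.72 -1.05]
wand in bar [-0.0042 -0.      0.0014] ang 0.07 t 28.65 F [-0.2 -0.6 -2.1] joints [ 0.44  0.51  0.08  1.83 -0.12  0.72 -1.05]
wand in bar [-0.0042 -0.      0.0014] ang 0.07 t 28.7 F [-0.3 -0.4 -2.5] joints [ 0.44  0.51  0.08  1.83 -0.12  0.72 -1.05]
```

Request:
servo_tool --commands '[[[0.001,0,0.0035],[0,0,0]],[[0.001,0,0.0035],[0,0,0]],[[0.001,0,0.0035],[0,0,0]]]'

```text
clock: 29.05
tcp_pos: [0.5342, -0.3439, 0.1233]
orientation: [3.134, -0.109, 0.15]
contact_force: [0.3, -0.4, -1.3]
grip_width: 0.0295
gripper_force: 40.5
```

```bash
python3 -c "
from go import *
for _ in range(3): layst(); r.grab_frame('wrist')"
```

```text
wand in bar [-0.0041 -0.0001  0.0003] ang 0.08 t 29.05 F [ 0.3 -0.4 -1.3] joints [ 0.44  0.52  0.07  1.83 -0.12  0.72 -1.05]
wand in bar [-0.0041 -0.0001  0.0003] ang 0.08 t 29.1 F [ 0.3 -0.7 -1.6] joints [ 0.44  0.52  0.07  1.83 -0.12  0.72 -1.05]
wand in bar [-0.0041 -0.0001  0.0004] ang 0.07 t 29.15 F [-0.3  0.8 -1.3] joints [ 0.44  0.52  0.07  1.83 -0.12  0.72 -1.05]
```

Request:
servo_tool --commands '[[[0.001,0,0.0035],[0,0,0]],[[0.001,0,0.0035],[0,0,0]],[[0.001,0,0.0035],[0,0,0]]]'

```text
clock: 29.5
tcp_pos: [0.5346, -0.344, 0.1228]
orientation: [3.134, -0.109, 0.15]
contact_force: [-2.4, 1.8, 3.7]
grip_width: 0.0296
gripper_force: 41.2
```

```bash
python3 -c "
from go import *
for _ in range(3): layst(); r.grab_frame('wrist')"
```

```text
wand in bar [-0.0043  0.     -0.0002] ang 0.07 t 29.5 F [-2.4  1.8  3.7] joints [ 0.44  0.52  0.07  1.83 -0.12  0.71 -1.05]
wand in bar [-0.0043  0.     -0.0002] ang 0.06 t 29.55 F [-2.2  1.   4.3] joints [ 0.44  0.52  0.07  1.83 -0.12  0.71 -1.05]
wand in bar [-0.0043 -0.     -0.0002] ang 0.07 t 29.6 F [-2.   1.5  4.6] joints [ 0.44  0.52  0.07  1.83 -0.12  0.71 -1.05]
```

Request:
servo_tool --commands '[[[0,0,0],[0,0,0]],[[0,0,0],[0,0,0]],[[0,0,0],[0,0,0]],[[0,0,0],[0,0,0]],[[0,0,0],[0,0,0]],[[0,0,0],[0,0,0]]]' --claw 0.3

```text
clock: 30.25
tcp_pos: [0.5346, -0.344, 0.1224]
orientation: [3.134, -0.109, 0.15]
contact_force: [0.6, -0.2, 0.2]
grip_width: 0.06
gripper_force: 0.0
```

Request:
servo_tool --commands '[[[0,0,-0.03],[0,0,0]],[[0,0,-0.1],[0,0,0]],[[0,0,-0.2],[0,0,0]],[[0,0,-0.35],[0,0,0]],[[0,0,-0.5],[0,0,0]],[[0,0,-0.6],[0,0,0]],[[0,0,-0.6],[0,0,0]],[[0,0,-0.6],[0,0,0]],[[0,0,-0.6],[0,0,0]]]'

```text
clock: 31.15
tcp_pos: [0.5197, -0.3427, 0.2707]
orientation: [3.135, -0.109, 0.147]
contact_force: [-0.2, -0.2, 0.2]
grip_width: 0.0597
gripper_force: 0.0
```

Run:
```python
from go import *
p,d,X=grab('wrist','w5.png'); print(cur()[2]['clock'],cur()[2]['grip_width'])
L=(X-BO)@BB; hsv=cv2.cvtColor(p,cv2.COLOR_RGB2HSV).astype(int); H,S=hsv[...,0],hsv[...,1]
m=(np.abs(L-[0,0,.03])<[.1,.04,.02]).all(-1)&(H>18)&(H<34)&(S>120)
Q=L[m]; t=Q[abs(Q[:,2]-np.median(Q[:,2]))<.004]
print(len(t),'top z',np.median(t[:,2]).round(4),'slope',np.polyfit(t[:,0],t[:,2],1)[0].round(4),cv2.minAreaRect(t[:,:2].astype(np.float32)),t.min(0).round(4),t.max(0).round(4))
```

```text
31.2 0.0599940006530877
3856 top z 0.0338 slope 0.003 ((-0.0035934560000896454, 7.921922951936722e-05), (0.12005384266376495, 0.03001195192337036), 0.013723406940698624) [-0.0636 -0.0149  0.0296] [0.0564 0.0151 0.0365]
```

View pics/w5.png

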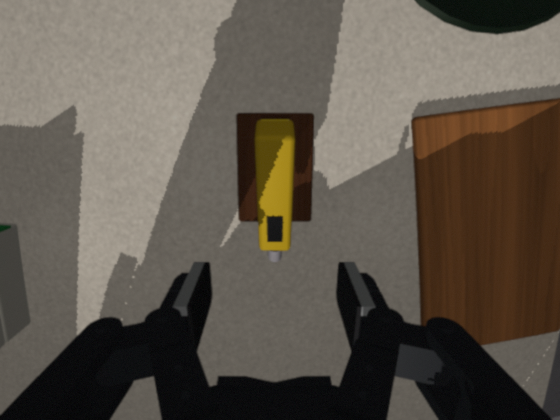

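The wand rests on the bar from (275,120) to its nose at (275,256). It measures x ≈ -3.6 mm, y ≈ 0 and parallel to the bar, and the gripper is clear. Handing in.

```bash
python3 -c "
from bench import r
print(r.hand_in())"
```

```text
the job is handed in; nothing more can be done
None
```

I pressed the green tag and held it for over 1.5 s twice, at an estimated 3.5–5 mm. The wand now lies released on the perch, nose downhill and about 4 mm from the stop; I handed the job in at about 31 s, and no verdict came back.

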